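# Uncouple the oiled handpiece and lay it in its rest

## Task

The air handpiece has been oiled and is still locked on the nozzle of the oil stand: draw its knurled spring sleeve back, away from the stand, so that the coupling lets go, and pull the handpiece straight off the nozzle. Lay it down on the bench and let go of it, with the sleeve sprung fully forward again, then take it by its dark barrel and lay it gently in the handpiece rest, the coupling end in the larger cradle with its mouth facing the dust plate. Never let it drop, and leave the other things on the bench where they are.

Things in the scene. Friction and masses are not known exactly. Their poses are not given: they have to be found in the camera images.
- oil_stand: fixed white oil stand: foot 165 x 118 mm with a steel drip pan (rim 20 mm high, reaching 115 mm in front of the origin); column 110 mm high (knobs to 118) reaching 47 mm behind it; amber oil cup on its +y flank (102 mm high, out to y = 81 mm). Origin: on the bench under the column's front face. A brass nozzle points level along its -x, axis 85 mm above the bench
- nozzle_tip (a point): tip of the brass nozzle, on its axis, 49 mm in front of the column; axes as the oil stand, so the nozzle points along -x. It reaches 32 mm into the coupling and has a 17.6 mm ridge, 15 mm long, behind which the coupling locks
- air_handpiece: loose round handpiece, 174 mm long, 0.13 to 0.21 kg, at the start locked level on the nozzle (it may sag a little). Origin: on its axis, mid-barrel; +x points along the axis to the coupling mouth. Dark navy barrel 26 mm in diameter, x = -38 to +27 mm; steel nose to x = -86 mm with a thin shank to -98 mm. Lying on the bench it is level and stable, axis 17 to 18 mm up
- collar (a point): middle of the black six-sided anti-roll collar, on the handpiece's axis at x = -43 mm, 8 mm long, 33 mm across flats, 38 across corners; in front of it (x = -69 to -47 mm) the steel nose is 22 mm in diameter, then tapers
- coupling_mouth (a point): centre of the open coupling mouth, at handpiece x = +76 mm; axes as the handpiece. Pulling by the barrel alone does not open the coupling
- sleeve_grip (a point): middle of the sleeve's knurled grip, on the handpiece's axis (x = +56.5 mm when forward); axes as the handpiece. Grip 28 mm in diameter, reaching 12 mm either way along the axis; on its barrel side a finger flange of 34 mm diameter, 4.5 mm thick. Plugged on, this point is 37 mm in front of the stand's column
- release_sleeve (a joint): travel of the spring sleeve in m: 0 = fully forward (locked), 0.009 = fully back towards the barrel; the coupling lets go at about 0.005 to 0.008. Spring 5.5 to 13.5 N. On the nozzle, pulling the sleeve away from the stand first retracts it, then takes the handpiece along (total force about 8 to 20 N); when the ridge is out (about 15 mm further) the sleeve springs forward by itself
- cradle_rest: fixed handpiece rest: slate-grey foot 178 x 64 mm, 12 mm high, with two black V cradles (tops 56 mm high) and an upright black dust plate. Origin: on the bench under its middle. The handpiece lies along its x axis, coupling towards +x. Small cradle (x = -67 to -54 mm) carries the steel nose. Between the cradles the barrel is free on both sides
- large_cradle (a point): middle of the larger cradle (x = +37 to +74 mm of the rest), which carries the sleeve and its flange, 55 mm high; no room for fingers beside the sleeve there. Behind it the dust plate, x = +80 to +84 mm, 72 mm high
- rest_axis (a point): where the handpiece's origin comes when it lies in the rest: 55 mm above the bench, over the middle of the foot; axes as the rest (the handpiece's +x along this +x)
- separator: bystander: white bottle with blue cap, 40 mm diameter, 104 mm high; origin under its middle
- die_spacer: bystander: red bottle with black cap, 30 mm diameter, 67 mm high; origin under its middle
- mixing_bowl: bystander: green rubber bowl, 111 mm diameter, 65 mm high; origin under its middle
- bur_block: bystander: white block of burs, 34 x 62 x 46 mm; origin under its middle
- powder_brush: bystander: red brush lying on the bench, 155 mm long; origin under its middle
- pen_1: bystander: black and white pen lying on the bench, 135 mm long; origin under its middle
- spatula: bystander: spatula with brown handle lying on the bench, 192 mm long; origin under its middle
- tweezers: bystander: steel tweezers lying on the bench, 124 mm long; origin under their middle

How it is judged:
By the outcome, as a careful person would: the job done as asked, in the order asked, and still so for the second after the job is handed in, with the robot touching nothing.
It also fails if it takes over 54 s, if anything falls off the work surface, if the arm or the gripper's body presses on something with over 40 N, if the wrist force passes 120 N, or if a joint passes its speed limit or range.

## Robot

A 7-joint arm with a two-finger parallel gripper is mounted at the origin on a cart in front of the work surface, level with it; the furniture and walls round the work are solid. World frame = base frame: x ahead of the robot, y to its left, z up, the work surface at z = 0. Lengths are in m, angles in rad, forces in N, time in s.
With the tool pointing down it reaches from about 0.35 to 0.9 m from the base axis. Payload 8.1 kg.
Tool frame: the origin (TCP) lies midway between the tips of the shut fingers; the grasp point (between the pads) lies 19 mm behind it; z points along the fingers, y is the line along which they close (so a half turn about z gives the same grasp; the last joint's range is limited). The gripper opens to 92 mm and grips with 3 to 60 N. Pads are 19 mm wide; open, the fingers measure 130 mm over their backs; the gripper's body (75 mm by 190 mm) begins 47 mm behind the grasp point.
Start: joints at [-1.453, 0.434, 0.025, 1.573, -0.012, 1.134, -0.075], TCP at [0.137, 0.61, 0.204] pointing down, gripper open.
Joint ranges: [-2.62, 2.62], [-0.44, 2.09], [-1.27, 1.32], [0.08, 2.57], [-1.32, 4.46], [0.12, 2], [-2.74, 2.74]. Speed limits (rad/s): [2.22, 2.22, 3.01, 3.01, 3.14, 3.14, 3.14].

## Interface

Orientations are given as a rotation vector (axis times angle).
In Python, from workcell import arm gives the robot as it stands. Calls block until the motion is done:
- arm.move_pose(position, orientation): joint-space move of the TCP to a pose.
- arm.move_l(position, rate=0.15, rotation=None, force_limit=None): straight line of the TCP; rotation=None keeps the orientation; rate is the mean speed in m/s. With force_limit (N) it stops when the force on the tool has changed by that much, and returns True; else False.
- arm.goto_joints(angles): joint-space move.
- arm.open() and arm.grasp(grip_force=None): open the fingers fully, or close them until they stop; grip_force is the grip in N (None keeps the last).
- arm.sleep(seconds).
- arm.ik(position, orientation): joint angles nearest the present ones, or None.
- arm.camera(name): name is "scene" or "side" or "wrist"; returns a dict with "img" (420x560x3 uint8, red, green, blue), "range_z" (420x560 float32, m along the optical axis (not along the pixel's ray), 0 where there is no reading), "fx", "fy", "cx", "cy" (pixels), "k1" (the pictures are not rectified: a ray, as slopes to the right and down, at radius r is drawn at 1 + k1 r^2 times it, then the intrinsics apply), "world_from_camera" (4x4, takes a point from camera to world coordinates). Camera axes: x right, y down, z forward; pixel columns grow to the right and rows downward; lengths in m; the calibration is good to about 2 mm. A picture is of the moment at which its call begins.
A pose or a line that the arm cannot do raises arm.IKError and nothing moves.
- arm.close_job(): hands the job in; it is judged then, once.
Trained networks look in the newest picture that a camera, given by its name, has taken for a name from the list of things; names that differ only in an ending like _2 or _b are one class to them, and where a whole thing is asked for, a point or a joint stands for the part that bears it (a point fixed in the world has none). Each returns a list of dicts, best first, with "p" (0 to 1); they miss things now and then, are a little off and sometimes report something else, mostly with a low value. They report only what shows in the picture. A call takes as long as a camera call.
- arm.silhouettes(camera, query): "pixels" (420x560 bool, what is visible of it) and "box" ([left, top, right, bottom] in pixels, round what is visible of it).
Readings, each from a call of its own:
- arm.get_time_s(): time.
- arm.get_joints(): joint angles.
- arm.get_dq(): joint speeds.
- arm.get_joint_torque(): joint torques, N m.
- arm.get_ee_pos(): TCP position.
- arm.get_orientation(): TCP orientation.
- arm.get_force(): force on the tool from outside, world axes, zero at the start.
- arm.get_torque(): the same for the moment, N m.
- arm.get_grip_width(): finger opening in m.
- arm.get_grasp_force(): force on a finger pad.
Only numpy, scipy, OpenCV 4.12 (cv2) and the standard library are available. Lean on these libraries where they do the work, as an engineer would, in place of code of your own. Each camera call takes 0.05 s, during which the arm holds its last target. There are 200 camera calls.

## Working session

There is one attempt and no reset: what is moved stays moved. The work goes in short steps, each a Python script; the robot and the scene stay as the last script left them, time stands still between calls to the robot, and variables do not carry over. Pictures are saved under pics/ and viewed, at most 10 in all, crops included, and the job is handed in when it is done.

```bash
mkdir -p pics; ls; cat > h.py <<'E'
import numpy as np, cv2
from workcell import arm
from scipy.spatial.transform import Rotation as R
def cloud(c, mask=None):
    z=c["range_z"]; m=(z>0)
    if mask is not None: m&=mask
    v,u=np.nonzero(m)
    K=np.array([[c["fx"],0,c["cx"]],[0,c["fy"],c["cy"]],[0,0,1]],float)
    xd=(u-c["cx"])/c["fx"]; yd=(v-c["cy"])/c["fy"]
    x,y=xd.copy(),yd.copy()
    for _ in range(20):
        f=1+c["k1"]*(x*x+y*y); x,y=xd/f,yd/f
    d=z[v,u]; P=np.c_[x*d,y*d,d,np.ones(len(d))]
    return (P@np.array(c["world_from_camera"]).T)[:,:3],u,v
def save(c,n): cv2.imwrite("pics/"+n,c["img"][:,:,::-1])
E
python3 - <<'E'
from h import *
for n in ["scene","side"]:
    c=arm.camera(n); save(c,n+"0.png")
    np.savez(n+"0.npz",**{k:np.array(v) for k,v in c.items()})
    for q in ["oil_stand","air_handpiece","cradle_rest","sleeve_grip","collar","large_cradle","separator","die_spacer","mixing_bowl","bur_block","powder_brush","pen_1","spatula","tweezers"]:
        s=arm.silhouettes(n,q)
        for d in s[:1]:
            P,_,_=cloud(c,d["pixels"])
            if len(P): print(n,q,round(d["p"],2),d["box"],len(P),np.median(P,0).round(3),np.percentile(P,2,axis=0).round(3),np.percentile(P,98,axis=0).round(3))
print(arm.get_time_s(),arm.get_orientation())
E
```

```text
pics
scene oil_stand 0.58 [324.7, 197.0, 412.7, 297.7] 4579 [ 0.662 -0.106  0.02 ] [ 0.55  -0.149  0.008] [ 0.702 -0.027  0.117]
scene air_handpiece 0.74 [317.0, 226.5, 379.9, 269.2] 1053 [ 0.564 -0.091  0.09 ] [ 0.492 -0.104  0.019] [ 0.646 -0.054  0.1  ]
scene cradle_rest 0.56 [245.3, 168.4, 296.2, 234.8] 1662 [0.659 0.178 0.014] [0.555 0.128 0.006] [0.724 0.224 0.069]
scene sleeve_grip 0.44 [361.3, 225.7, 379.1, 247.0] 218 [ 0.624 -0.097  0.094] [ 0.611 -0.105  0.056] [ 0.665 -0.076  0.101]
scene collar 0.64 [317.2, 224.7, 380.9, 273.1] 1081 [ 0.564 -0.091  0.09 ] [ 0.49  -0.104  0.002] [ 0.642 -0.011  0.1  ]
scene large_cradle 0.76 [243.9, 170.5, 302.1, 236.3] 1629 [0.661 0.178 0.014] [0.556 0.131 0.007] [0.725 0.223 0.068]
scene separator 0.56 [380.5, 186.8, 397.7, 207.2] 179 [ 0.772 -0.043  0.088] [ 0.765 -0.058  0.001] [0.905 0.014 0.105]
scene die_spacer 0.48 [408.0, 206.7, 412.8, 234.9] 96 [ 0.795 -0.091  0.053] [ 0.791 -0.099  0.003] [ 0.803 -0.079  0.069]
scene mixing_bowl 0.68 [318.0, 224.8, 381.7, 274.5] 1039 [ 0.563 -0.091  0.09 ] [ 0.491 -0.104  0.018] [ 0.641 -0.06   
[... 1236 characters left out ...]
.5, 267.2] 1910 [0.649 0.188 0.013] [0.558 0.135 0.004] [0.718 0.231 0.06 ]
side mixing_bowl 0.95 [296.0, 317.2, 363.8, 375.6] 2821 [0.395 0.39  0.042] [0.342 0.361 0.008] [0.44  0.462 0.07 ]
side bur_block 0.65 [193.9, 283.2, 217.8, 320.8] 537 [0.664 0.38  0.022] [0.646 0.341 0.006] [0.69  0.404 0.044]
side powder_brush 0.73 [294.4, 284.7, 353.6, 313.6] 230 [0.446 0.266 0.009] [0.389 0.246 0.004] [0.521 0.279 0.013]
side pen_1 0.62 [358.6, 261.7, 383.4, 312.1] 377 [0.374 0.197 0.015] [0.339 0.14  0.001] [0.413 0.249 0.019]
side spatula 0.78 [379.3, 182.0, 404.4, 227.8] 374 [ 0.402 -0.115  0.008] [ 0.36  -0.211 -0.001] [ 0.459 -0.048  0.014]
1.5 [3.46173409e-01 3.12240679e+00 3.98026511e-05]
```

```bash
python3 - <<'E'
from h import *
a=cv2.imread("pics/scene0.png")[150:330,130:430];b=cv2.imread("pics/side0.png")[130:390,170:430]
cv2.imwrite("pics/crop0.png",np.hstack([cv2.resize(a,(480,288)) if 0 else cv2.resize(a,(450,270)),cv2.resize(b,(270,270))]))
# fusion of top-down heights
H=[]
for n in ["scene","side"]:
    c={k:(v if v.ndim else v.item()) for k,v in np.load(n+"0.npz").items()}
    P,u,v=cloud(c); H.append(np.c_[P,c["img"][v,u]])
P=np.vstack(H); np.save("P.npy",P)
img=np.zeros((600,800,3),np.uint8)
o=np.argsort(P[:,2]);Q=P[o]; s=900
# x up (0.3..0.96), y left(.47..-.4)
r=((0.96-Q[:,0])*s).astype(int); cc=((0.5-Q[:,1])*s).astype(int)
k=(r>=0)&(r<598)&(cc>=0)&(cc<798)&(Q[:,2]>-.02)&(Q[:,2]<.2)
for dr in (0,1):
    for dc in (0,1): img[r[k]+dr,cc[k]+dc]=Q[k,5:2:-1]
for i in range(10): cv2.line(img,(int((.5-.1*i+0)*s),0),(int((.5-.1*i)*s),600),(90,90,90),1) if i<=5 else 0
cv2.imwrite("pics/top0.png",img)
E
```

```text
(no output)
```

View pics/scene0.png

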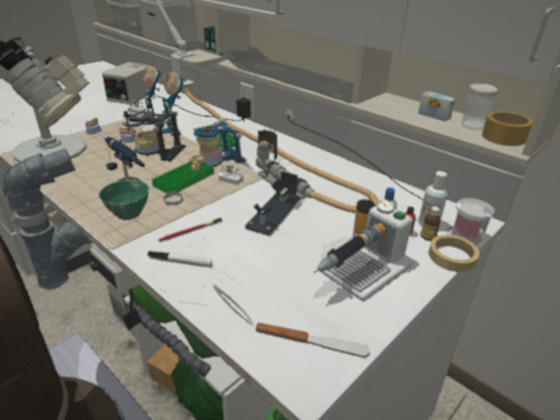

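View pics/side0.png

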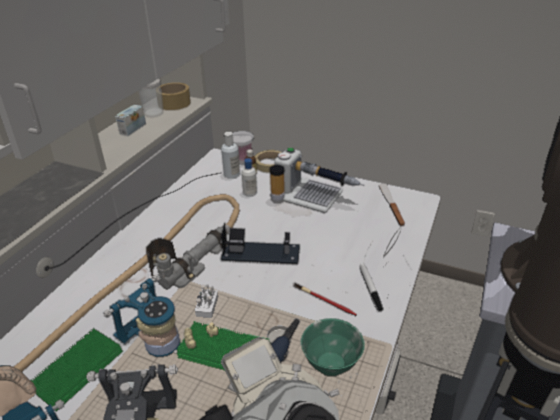

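View pics/top0.png

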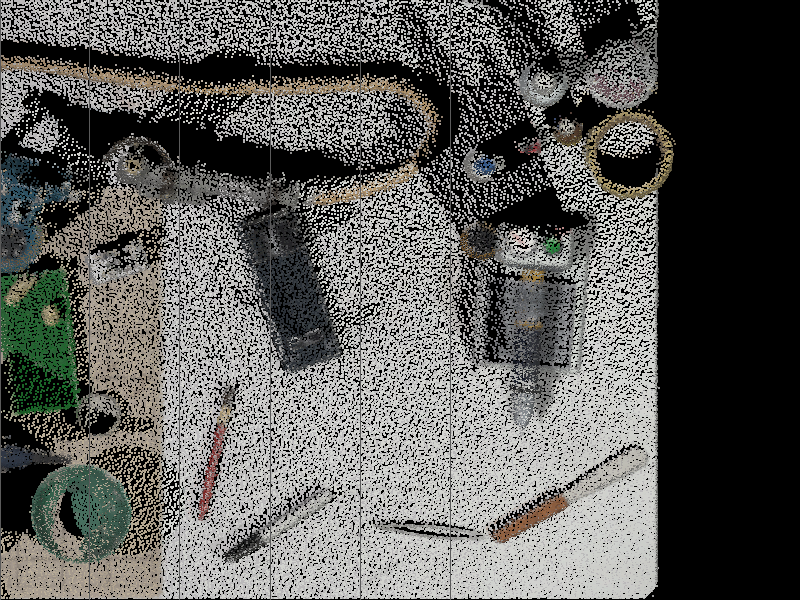

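The side and scene views show the handpiece plugged on the stand at about (345,245) in the scene view, pointing towards the robot. The rest is at about (275,205), dust plate at its far end. The bench between them is free.

In the top map (900 px/m, x up), the stand nozzle points almost along -x. The rest is turned by roughly 17°. The area around x=.47, y=.05 is free for laying the handpiece down.

```bash
python3 - <<'E'
from h import *
P=np.load("P.npy")[:,:3]
# rest
r=P[(abs(P[:,0]-.641)<.12)&(abs(P[:,1]-.177)<.07)]
f=r[(r[:,2]>.007)&(r[:,2]<.018)]
rect=cv2.minAreaRect((f[:,:2]*1000).astype(np.float32)); print("rest",rect)
g=P[(P[:,0]>.68)&(P[:,0]<.8)&(P[:,1]>.1)&(P[:,1]<.36)]
for y in np.arange(.12,.36,.03):
    k=g[abs(g[:,1]-y)<.015]; k=k[k[:,2]>.01]
    if len(k): print("clutter y%.2f zmax %.3f xrange %.3f %.3f"%(y,np.percentile(k[:,2],98),k[:,0].min(),k[:,0].max()))
for n in ["scene","side"]:
    c={k:(v if v.ndim else v.item()) for k,v in np.load(n+"0.npz").items()}
    Q,_,_=cloud(c); Q=Q[(Q[:,2]>.06)&(Q[:,2]<.125)&(Q[:,0]>.46)&(Q[:,0]<.65)&(abs(Q[:,1]+.09)<.04)]
    for x in np.arange(.47,.65,.012):
        k=Q[abs(Q[:,0]-x)<.006]
        if len(k)>5: print(n,"%.3f n%d top %.4f ymin %.4f ymax %.4f"%(x,len(k),np.percentile(k[:,2],95),*np.percentile(k[:,1],[3,97])))
s=P[(P[:,0]>.62)&(P[:,0]<.74)&(P[:,1]>-.16)&(P[:,1]<.0)]
k=s[(s[:,2]>.1)&(s[:,2]<.113)]; print("column top",cv2.minAreaRect((k[:,:2]*1000).astype(np.float32)))
s=P[(P[:,0]>.5)&(P[:,0]<.74)&(P[:,1]>-.19)&(P[:,1]<.0)]
k=s[(s[:,2]>.005)&(s[:,2]<.024)]; print("foot",cv2.minAreaRect((k[:,:2]*1000).astype(np.float32)))
# IK check with down-tool, closing along y rotated by yaw
for p,yaw in [((.58,-.09,.25),0),((.62,-.09,.071),0),((.515,.09,.01),45),((.475,.05,.01),45),((.641,.177,.041),17)]:
    for a in (90,-90,0,180):
        o=(R.from_euler('z',yaw+a,degrees=True)*R.from_euler('x',180,degrees=True))
        q=arm.ik(p,o.as_rotvec()); print(yaw,a,o.as_matrix()[:,1].round(2),None if q is None else np.round(q,2))
c=arm.camera("wrist");print(np.round(np.linalg.inv(np.block([[R.from_rotvec(arm.get_orientation()).as_matrix(),np.array(arm.get_ee_pos())[:,None]],[np.zeros((1,3)),np.ones((1,1))]]))@c["world_from_camera"],3),c["fx"])
E
```

```text
rest ((635.3433837890625, 183.08309936523438), (125.86754608154297, 228.7661590576172), 89.77224731445312)
clutter y0.12 zmax 0.035 xrange 0.734 0.758
clutter y0.15 zmax 0.039 xrange 0.681 0.752
clutter y0.18 zmax 0.069 xrange 0.680 0.768
clutter y0.21 zmax 0.072 xrange 0.680 0.769
clutter y0.24 zmax 0.066 xrange 0.681 0.768
clutter y0.27 zmax 0.048 xrange 0.733 0.781
clutter y0.30 zmax 0.095 xrange 0.734 0.789
clutter y0.33 zmax 0.107 xrange 0.680 0.800
scene 0.482 n17 top 0.0817 ymin -0.0830 ymax -0.0773
scene 0.494 n67 top 0.0876 ymin -0.0885 ymax -0.0754
scene 0.506 n80 top 0.0902 ymin -0.0920 ymax -0.0735
scene 0.518 n66 top 0.0915 ymin -0.0929 ymax -0.0768
scene 0.530 n148 top 0.0974 ymin -0.1002 ymax -0.0687
scene 0.542 n72 top 0.0941 ymin -0.0969 ymax -0.0782
scene 0.554 n69 top 0.0952 ymin -0.0980 ymax -0.0764
scene 0.566 n76 top 0.0958 ymin -0.0985 ymax -0.0784
scene 0.578 n68 top 0.0962 ymin -0.0999 ymax -0.0782
scene 0.590 n67 top 0.0966 ymin -0.1004 ymax -0.0783
scene 0.602 n63 top 0.0973 ymin -0.1016 ymax -0.0792
scene 0.614 n111 top 0.1012 ymin -0.1050 ymax -0.0755
sce
[... 1929 characters left out ...]
]
45 90 [0.71 0.71 0.  ] [-0.49  0.49  0.37  2.15 -0.33  0.56  0.9 ]
45 -90 [-0.71 -0.71  0.  ] [-0.97  0.78  1.14  2.18 -0.99  0.87 -1.54]
45 0 [ 0.71 -0.71  0.  ] [-0.62  0.52  0.55  2.16 -0.49  0.58 -0.5 ]
45 180 [-0.71  0.71  0.  ] [-0.31  0.47  0.13  2.13 -0.11  0.54  2.25]
17 90 [0.96 0.29 0.  ] [-0.7   0.71  0.55  1.66 -0.45  0.9   0.33]
17 -90 [-0.96 -0.29  0.  ] [-0.97  0.95  1.14  1.69 -0.94  1.15 -2.41]
17 0 [ 0.29 -0.96  0.  ] [-0.79  0.75  0.71  1.67 -0.59  0.94 -1.12]
17 180 [-0.29  0.96  0.  ] [-0.42  0.66  0.11  1.64 -0.09  0.85  1.59]
[[-0.001 -0.961 -0.277  0.075]
 [ 1.    -0.001 -0.001  0.   ]
 [ 0.    -0.277  0.961 -0.18 ]
 [ 0.     0.     0.     1.   ]] 293.6085849644986
```

```bash
cat >> h.py <<'E'
def down(yaw,pitch=0): # yaw deg of handpiece axis; tool x opposite to it
    return (R.from_euler('z',yaw+180,degrees=True)*R.from_euler('x',180,degrees=True)*R.from_euler('y',pitch,degrees=True)).as_rotvec()
def topmap(P,c,u,v,x0,x1,y0,y1,s,name):
    im=np.zeros((int((x1-x0)*s),int((y1-y0)*s),3),np.uint8)
    o=np.argsort(P[:,2]);r=((x1-P[o,0])*s).astype(int);k=((y1-P[o,1])*s).astype(int)
    m=(r>=0)&(r<im.shape[0]-1)&(k>=0)&(k<im.shape[1]-1)
    col=c["img"][v,u][o][:,::-1]
    for a in (0,1):
        for b in (0,1): im[r[m]+a,k[m]+b]=col[m]
    cv2.imwrite("pics/"+name,im)
E
python3 - <<'E'
from h import *
arm.move_pose([.62,.17,.25],down(17))
c1=arm.camera("wrist"); save(c1,"w_rest.png")
arm.move_pose([.57,-.085,.25],down(-4))
c2=arm.camera("wrist"); save(c2,"w_hp.png")
import pickle; pickle.dump((c1,c2),open("w.pkl","wb"))
print(arm.get_time_s(),np.round(arm.get_joints(),2))
cv2.imwrite("pics/w12.png",cv2.resize(np.hstack([c1["img"],c2["img"]])[:,:,::-1],(800,300)))
P,u,v=cloud(c2)
Q=P[(P[:,2]>.06)&(P[:,2]<.125)&(P[:,0]>.46)&(P[:,0]<.66)&(abs(P[:,1]+.09)<.045)]
for x in np.arange(.472,.66,.008):
    k=Q[abs(Q[:,0]-x)<.004]
    if len(k)>5: print("%.3f n%d top %.4f ymin %.4f ymax %.4f mid %.4f"%(x,len(k),np.percentile(k[:,2],95),*np.percentile(k[:,1],[1,99]),np.percentile(k[:,1],[1,99]).mean()))
P,u,v=cloud(c1)
f=P[(P[:,2]>.007)&(P[:,2]<.017)&(abs(P[:,0]-.641)<.11)&(abs(P[:,1]-.177)<.07)]
f=f[f[:,0]<.72]
print("foot",cv2.minAreaRect((f[:,:2]*1000).astype(np.float32)))
g=P[(P[:,2]>.03)&(P[:,2]<.08)&(abs(P[:,0]-.641)<.12)&(abs(P[:,1]-.177)<.07)]
e=np.array([np.cos(np.radians(17)),np.sin(np.radians(17))])
a=(g[:,:2]-[.641,.177])@e; b=(g[:,:2]-[.641,.177])@[-e[1],e[0]]
for t in np.arange(-.1,.12,.004):
    k=abs(a-t)<.002
    if k.sum()>3: print("a%.3f n%d z %.3f %.3f b %.3f %.3f"%(t,k.sum(),g[k,2].min(),g[k,2].max(),b[k].min(),b[k].max()))
E
```

```text
5.0 [-0.25  0.33  0.41  1.65 -0.14  1.19  1.7 ]
0.480 n21 top 0.0790 ymin -0.0802 ymax -0.0774 mid -0.0788
0.488 n51 top 0.0827 ymin -0.0853 ymax -0.0749 mid -0.0801
0.496 n92 top 0.0859 ymin -0.0882 ymax -0.0731 mid -0.0807
0.504 n130 top 0.0889 ymin -0.0910 ymax -0.0712 mid -0.0811
0.512 n134 top 0.0898 ymin -0.0922 ymax -0.0709 mid -0.0815
0.520 n127 top 0.0902 ymin -0.0923 ymax -0.0721 mid -0.0822
0.528 n218 top 0.0963 ymin -0.1011 ymax -0.0646 mid -0.0828
0.536 n151 top 0.0954 ymin -0.0981 ymax -0.0648 mid -0.0815
0.544 n149 top 0.0931 ymin -0.0963 ymax -0.0713 mid -0.0838
0.552 n150 top 0.0935 ymin -0.0969 ymax -0.0718 mid -0.0844
0.560 n143 top 0.0940 ymin -0.0975 ymax -0.0734 mid -0.0854
0.568 n138 top 0.0944 ymin -0.0981 ymax -0.0739 mid -0.0860
0.576 n138 top 0.0948 ymin -0.0987 ymax -0.0744 mid -0.0865
0.584 n137 top 0.0953 ymin -0.0994 ymax -0.0749 mid -0.0872
0.592 n128 top 0.0956 ymin -0.0999 ymax -0.0754 mid -0.0876
0.600 n132 top 0.0964 ymin -0.1018 ymax -0.0758 mid -0.0888
0.608 n121 top 0.0950 ymin -0.1049 ymax -0.0789 mid -0.0919
0.616 n187 top 0.1002 ymin -0.1051 
[... 795 characters left out ...]
 0.031
a0.052 n109 z 0.033 0.055 b -0.024 0.031
a0.056 n107 z 0.033 0.055 b -0.024 0.031
a0.060 n108 z 0.033 0.055 b -0.024 0.031
a0.064 n107 z 0.033 0.056 b -0.024 0.031
a0.068 n104 z 0.033 0.055 b -0.023 0.031
a0.072 n93 z 0.031 0.056 b -0.023 0.032
a0.076 n18 z 0.030 0.053 b -0.097 0.007
a0.080 n466 z 0.030 0.072 b -0.097 0.028
a0.084 n198 z 0.030 0.073 b -0.099 0.029
a0.088 n103 z 0.030 0.037 b -0.099 -0.025
a0.092 n82 z 0.031 0.039 b -0.078 -0.021
a0.096 n66 z 0.030 0.043 b -0.060 -0.021
a0.100 n65 z 0.033 0.044 b -0.057 -0.002
a0.104 n89 z 0.030 0.046 b -0.050 0.010
a0.108 n106 z 0.030 0.047 b -0.043 0.016
a0.112 n112 z 0.031 0.046 b -0.044 0.025
a0.116 n89 z 0.030 0.045 b -0.031 0.034
```

View pics/w12.png

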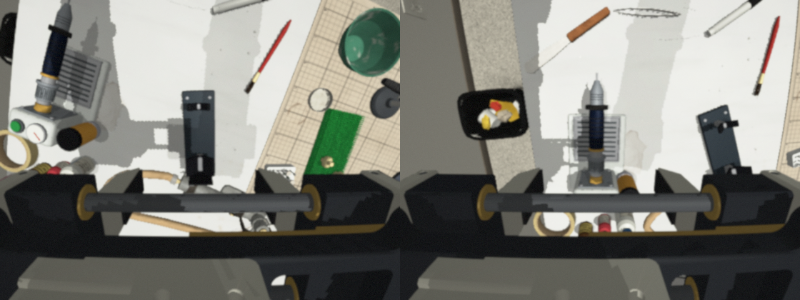

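The left half (rest view) shows the rest at about (198,130). The right half shows the handpiece on the stand at about (597,130), yaw about -4° and sagging about 3°. Next I grip the sleeve and pull.

```bash
python3 - <<'E'
from h import *
y=-4.1; o=down(y); d=np.array([np.cos(np.radians(y)),np.sin(np.radians(y)),0])
g=np.array([.6278,-.0902,.0705])
arm.move_pose(g+[0,0,.09],o)
print(arm.move_l(g,rate=.12,force_limit=8),np.round(arm.get_ee_pos(),4),np.round(arm.get_force(),1))
arm.grasp(50)
print("w",arm.get_grip_width(),arm.get_grasp_force(),np.round(arm.get_force(),1))
if .024<arm.get_grip_width()<.031:
    for s in (.012,.03,.05,.075):
        arm.move_l(g-d*s,rate=.05); print(s,np.round(arm.get_force(),1),round(arm.get_grip_width(),4))
P=np.vstack([cloud(arm.camera(n))[0] for n in ("side",)])
c=arm.camera("side"); save(c,"s1.png"); c2=arm.camera("scene")
for c in (c,c2):
  P=cloud(c)[0]; Q=P[(P[:,2]>.02)&(P[:,2]<.105)&(P[:,0]>.38)&(P[:,0]<.6)&(abs(P[:,1]+.085)<.03)]
  for x in np.arange(.40,.56,.01):
    k=Q[abs(Q[:,0]-x)<.005]
    if len(k)>5: print("%.3f n%d top %.4f"%(x,len(k),np.percentile(k[:,2],95)),np.percentile(k[:,1],[2,98]).round(4))
im=np.hstack([arm.camera(n)["img"][130:290,220:420] for n in ("side","scene")])
cv2.imwrite("pics/pull.png",cv2.resize(im[:,:,::-1],(800,320)))
print(arm.get_time_s())
E
```

```text
False [ 0.6284 -0.0904  0.0716] [-0.3 -0.1 -0.4]
w 0.012963736885594717 42.012969106435776 [-5.8  0.7 19.6]
0.490 n16 top 0.0897 [-0.0808 -0.0734]
0.500 n33 top 0.0926 [-0.0838 -0.0702]
0.510 n35 top 0.0929 [-0.0846 -0.0671]
0.520 n31 top 0.0935 [-0.0899 -0.0688]
0.530 n66 top 0.0998 [-0.0922 -0.065 ]
0.540 n34 top 0.0964 [-0.0857 -0.0686]
0.550 n45 top 0.0971 [-0.1052 -0.0684]
0.560 n41 top 0.0959 [-0.0912 -0.0668]
0.480 n11 top 0.0846 [-0.0823 -0.0785]
0.490 n44 top 0.0894 [-0.0891 -0.0773]
0.500 n66 top 0.0930 [-0.0924 -0.0748]
0.510 n60 top 0.0941 [-0.0941 -0.0767]
0.520 n74 top 0.0950 [-0.101 -0.077]
0.530 n124 top 0.0998 [-0.101  -0.0674]
0.540 n48 top 0.0962 [-0.0974 -0.078 ]
0.550 n65 top 0.0970 [-0.098  -0.0766]
0.560 n59 top 0.0968 [-0.0989 -0.0606]
7.95
```

View pics/pull.png

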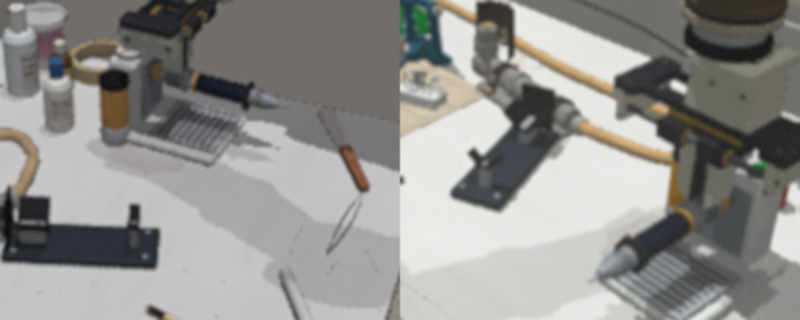

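The grip closed to 13 mm because the pads sat too high on the sleeve, so it is pinching the top. The handpiece is still plugged on. I'll open, go about 4 mm deeper and grip again.

```bash
cat > pull.py <<'E'
from h import *
import sys
y=-4.1; o=down(y); d=np.array([np.cos(np.radians(y)),np.sin(np.radians(y)),0])
g=np.array([.6278,-.0902,.0665])
arm.open()
print(np.round(arm.get_ee_pos(),4),np.round(arm.get_force(),1))
hit=arm.move_l(g,rate=.1,force_limit=8)
e=np.array(arm.get_ee_pos()); print(hit,e.round(4),np.round(arm.get_force(),1))
arm.grasp(50)
w=arm.get_grip_width(); print("w",w,arm.get_grasp_force(),np.round(arm.get_force(),1),np.round(arm.get_ee_pos(),4))
if .025<w<.031:
    for s in (.012,.03,.05,.075):
        arm.move_l(g-d*s,rate=.05); print(s,np.round(arm.get_force(),1),round(arm.get_grip_width(),4))
    for n in ("side","scene"):
      P=cloud(arm.camera(n))[0]; Q=P[(P[:,2]>.02)&(P[:,2]<.105)&(P[:,0]>.38)&(P[:,0]<.6)&(abs(P[:,1]+.085)<.03)]
      for x in np.arange(.40,.52,.01):
        k=Q[abs(Q[:,0]-x)<.005]
        if len(k)>5: print("%.3f n%d top %.4f"%(x,len(k),np.percentile(k[:,2],95)),np.percentile(k[:,1],[2,98]).round(4))
im=np.hstack([arm.camera(n)["img"][130:290,220:420] for n in ("side","scene")])
cv2.imwrite("pics/pull2.png",cv2.resize(im[:,:,::-1],(800,320)))
print(arm.get_time_s())
E
python3 pull.py
```

```text
[ 0.6278 -0.0902  0.0705] [ 0.2 -0.9 -0.2]
False [ 0.6275 -0.0902  0.0661] [ 0.7 -0.   0.3]
w 0.025711778243582718 50.040019604458195 [-0.7 -1.9 -0.5] [ 0.6278 -0.0907  0.0665]
0.012 [-1.  -1.9 -0.6] 0.026
0.03 [-1.3 -0.2 -2.1] 0.0257
0.05 [ 0.7  0.3 -1.8] 0.026
0.075 [ 0.   0.6 -3.1] 0.0258
0.410 n8 top 0.0780 [-0.075 -0.069]
0.420 n23 top 0.0829 [-0.0791 -0.0633]
0.430 n37 top 0.0870 [-0.0785 -0.0623]
0.440 n36 top 0.0874 [-0.0828 -0.0641]
0.450 n56 top 0.0945 [-0.083  -0.0598]
0.460 n44 top 0.0944 [-0.0823 -0.0572]
0.470 n38 top 0.0923 [-0.0817 -0.0621]
0.480 n41 top 0.0931 [-0.0813 -0.0632]
0.490 n42 top 0.0940 [-0.0811 -0.0639]
0.500 n41 top 0.0952 [-0.0833 -0.0622]
0.510 n42 top 0.0957 [-0.0856 -0.0653]
0.410 n26 top 0.0786 [-0.0809 -0.0713]
0.420 n60 top 0.0836 [-0.0834 -0.0698]
0.430 n83 top 0.0868 [-0.0877 -0.0692]
0.440 n72 top 0.0883 [-0.0878 -0.0687]
0.450 n159 top 0.0944 [-0.0958 -0.0628]
0.460 n61 top 0.0947 [-0.0958 -0.0688]
0.470 n82 top 0.0927 [-0.092  -0.0698]
0.480 n77 top 0.0935 [-0.0923 -0.0715]
0.490 n73 top 0.0943 [-0.0932 -0.0718]
0.500 n66 top 0.0949 [-0.0936 -0.0734]
0.510 n71 top 0.0958 [-0.094  -0.0742]
12.8583
```

```bash
cat > lay.py <<'E'
from h import *
o=down(45,2.8); s=np.array([.517,.092])
e=np.array(arm.get_ee_pos()); arm.move_l([e[0]-.01,e[1],.11],rate=.15)
arm.move_pose([*s,.06],o); print(np.round(arm.get_force(),1))
arm.move_l([*s,.012],rate=.1)
f0=np.array(arm.get_force())
print(arm.move_l([*s,.0005],rate=.02,force_limit=5),np.round(arm.get_ee_pos(),4),np.round(arm.get_force()-f0,1),arm.get_grip_width())
c=arm.camera("scene"); 
im=c["img"][130:330,180:430]; cv2.imwrite("pics/lay.png",cv2.resize(im[:,:,::-1],(750,600)))
np.savez("lay.npz",**{k:np.array(v) for k,v in c.items()})
P=cloud(c)[0]; dd=np.array([.7071,.7071]); b=(P[:,:2]-s)@dd; t=(P[:,:2]-s)@[-.7071,.7071]
for x in np.arange(-.16,-.0,.01):
    k=(abs(b-x)<.005)&(abs(t)<.025)&(P[:,2]>.008)&(P[:,2]<.06)
    if k.sum()>5: print("%.3f n%d top %.4f"%(x,k.sum(),np.percentile(P[k,2],95)),np.percentile(t[k],[2,98]).round(4))
print(arm.get_time_s())
E
python3 lay.py
```

```text
[-0.4 -1.6 -1.4]
False [5.17e-01 9.20e-02 5.00e-04] [-0.7  0.1  0.7] 0.025595385878993758
-0.150 n8 top 0.0205 [-0.0007  0.0012]
-0.140 n28 top 0.0244 [-0.0051  0.005 ]
-0.130 n55 top 0.0280 [-0.0079  0.0088]
-0.120 n56 top 0.0311 [-0.0097  0.0109]
-0.110 n41 top 0.0306 [-0.0096  0.0096]
-0.100 n137 top 0.0362 [-0.0172  0.0157]
-0.090 n17 top 0.0352 [-0.0115  0.016 ]
-0.080 n43 top 0.0328 [-0.0115  0.0118]
-0.070 n46 top 0.0329 [-0.0115  0.012 ]
-0.060 n40 top 0.0326 [-0.0115  0.0122]
-0.050 n38 top 0.0331 [-0.0115  0.0125]
-0.040 n43 top 0.0334 [-0.0115  0.0127]
-0.030 n41 top 0.0328 [-0.0119  0.013 ]
-0.020 n22 top 0.0330 [-0.0119  0.0131]
-0.010 n232 top 0.0574 [-0.0237  0.0235]
15.4917
```

View pics/lay.png

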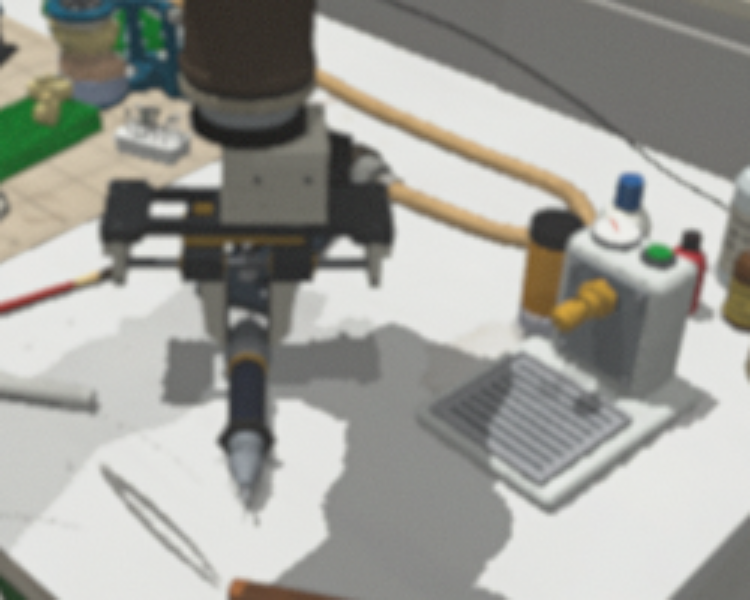

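The handpiece (245,430) is held level and off the stand, and the nozzle (585,300) is bare. It is about 2 mm above the bench, so I'll ease it down to contact before releasing, then look at it from above.

```bash
cat > rel.py <<'E'
from h import *
import pickle
s=np.array(arm.get_ee_pos())[:2]
f0=np.array(arm.get_force())
print(arm.move_l([*s,-.003],rate=.01,force_limit=4),np.round(arm.get_ee_pos(),4),np.round(arm.get_force()-f0,1))
arm.grasp(8); arm.sleep(.2); print(arm.get_grip_width()); arm.open()
o=down(45); arm.move_l([*s,.08],rate=.15)
arm.move_pose([.475,.05,.16],o); arm.sleep(.2)
c=arm.camera("wrist"); pickle.dump(c,open("wl.pkl","wb")); c2=arm.camera("scene")
save(c,"w_lay.png")
P=cloud(c)[0]; dd=np.array([.7071,.7071]); n=np.array([-.7071,.7071]); O=np.array([.477,.052])
b=(P[:,:2]-O)@dd; t=(P[:,:2]-O)@n
for x in np.arange(-.104,.09,.004):
    k=(abs(b-x)<.002)&(abs(t)<.03)&(P[:,2]>.006)&(P[:,2]<.06)
    if k.sum()>5: print("%.3f n%d top %.4f"%(x,k.sum(),np.percentile(P[k,2],97)),np.percentile(t[k],[1,99]).round(4),round(np.percentile(t[k],[1,99]).mean(),4))
print(arm.get_time_s())
E
python3 rel.py
```

```text
True [ 0.5174  0.0922 -0.0016] [-0.4  1.3  6.9]
0.027797373521545658
-0.096 n6 top 0.0215 [-0.0016  0.0005] -0.0006
-0.092 n12 top 0.0217 [-0.0016  0.0005] -0.0006
-0.088 n12 top 0.0208 [-0.0016  0.0005] -0.0006
-0.084 n22 top 0.0243 [-0.0045  0.0034] -0.0006
-0.080 n42 top 0.0253 [-0.0058  0.0047] -0.0006
-0.076 n54 top 0.0265 [-0.0074  0.0068] -0.0003
-0.072 n66 top 0.0279 [-0.009   0.0082] -0.0004
-0.068 n78 top 0.0299 [-0.0103  0.0099] -0.0002
-0.064 n84 top 0.0301 [-0.0112  0.01  ] -0.0006
-0.060 n83 top 0.0298 [-0.0113  0.01  ] -0.0006
-0.056 n78 top 0.0297 [-0.0113  0.01  ] -0.0006
-0.052 n77 top 0.0301 [-0.0104  0.0101] -0.0001
-0.048 n75 top 0.0297 [-0.0102  0.0102] -0.0
-0.044 n142 top 0.0352 [-0.0178  0.0173] -0.0003
-0.040 n136 top 0.0359 [-0.0191  0.0178] -0.0006
-0.036 n79 top 0.0353 [-0.0182  0.0169] -0.0006
-0.032 n88 top 0.0308 [-0.0126  0.0113] -0.0007
-0.028 n94 top 0.0314 [-0.0126  0.0126] -0.0
-0.024 n89 top 0.0316 [-0.0126  0.0126] 0.0
-0.020 n80 top 0.0309 [-0.0127  0.0114] -0.0007
-0.016 n85 top 0.0312 [-0.0127  0.0126] -0.0
-0.012 n85 top 0.0310 [-0.0128  0.0
[... 381 characters left out ...]
007
0.024 n69 top 0.0301 [-0.012   0.0119] -0.0001
0.028 n92 top 0.0302 [-0.0132  0.0131] -0.0
0.032 n57 top 0.0308 [-0.0131  0.0131] -0.0
0.036 n53 top 0.0279 [-0.0098  0.0097] -0.0001
0.040 n61 top 0.0277 [-0.0099  0.0098] -0.0
0.044 n172 top 0.0336 [-0.0157  0.0156] -0.0
0.048 n54 top 0.0331 [-0.0128  0.0136] 0.0004
0.052 n86 top 0.0309 [-0.0135  0.0133] -0.0001
0.056 n71 top 0.0310 [-0.0135  0.0133] -0.0001
0.060 n76 top 0.0308 [-0.0135  0.0135] -0.0
0.064 n76 top 0.0307 [-0.0137  0.0135] -0.0001
0.068 n70 top 0.0304 [-0.0137  0.0135] -0.0001
0.072 n41 top 0.0300 [-0.012   0.0124] 0.0002
0.076 n48 top 0.0268 [-0.0097  0.0095] -0.0001
0.080 n15 top 0.0261 [-0.0101  0.01  ] -0.0001
18.8167
```

View pics/w_lay.png

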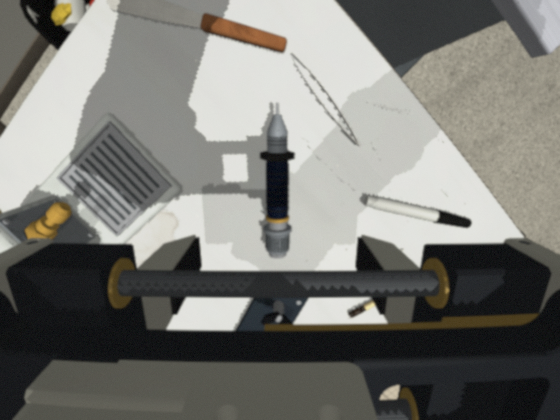

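The handpiece lies free and level at (277,180) in the wrist view with the sleeve forward: flange at +43 mm in my frame, where it should be for an origin offset of 3 mm. I'll refine the rest pose from the stored picture, with no robot time spent.

```bash
python3 - <<'E'
from h import *
import pickle
c1,_=pickle.load(open("w.pkl","rb")); P=cloud(c1)[0]
for yaw in (17.5,18.4,19.3):
    O=np.array([.6404,.179]); e=np.array([np.cos(np.radians(yaw)),np.sin(np.radians(yaw))]); n=np.array([-e[1],e[0]])
    a=(P[:,:2]-O)@e; b=(P[:,:2]-O)@n; z=P[:,2]
    def st(k,v): return np.percentile(v[k],[1,50,99]).round(4)
    pl=(z>.06)&(z<.08)&(abs(a-.08)<.02)&(abs(b)<.05); print(yaw,"plate a",st(pl,a),"b",st(pl,b), "slope",np.polyfit(b[pl],a[pl],1)[0].round(3))
    L=(z>.045)&(z<.06)&(abs(a-.055)<.023)&(abs(b)<.05); S=(z>.045)&(z<.06)&(abs(a+.06)<.012)&(abs(b)<.04)
    print("L a",st(L,a),"b",st(L,b),"S a",st(S,a),"b",st(S,b))
    F=(z>.008)&(z<.018)&(abs(a)<.03)&(abs(b)<.05); print("foot mid b",st(F,b))
    for t in (-.08,-.045,-.02,.0,.02,): 
        k=F=(z>.008)&(z<.018)&(abs(a-t)<.008)&(abs(b)<.05); print(t,st(k,b)[[0,2]], end=" ")
    F=(z>.008)&(z<.018)&(abs(a)<.12)&(abs(b)<.025); print("foot a",st(F,a))
E
```

```text
17.5 plate a [0.0803 0.0816 0.0855] b [-0.0211  0.002   0.025 ] slope -0.021
L a [0.0373 0.0549 0.0739] b [-0.0267 -0.0131  0.0286] S a [-0.0666 -0.0602 -0.0537] b [-0.0213 -0.0074  0.0195]
foot mid b [-0.0308  0.0001  0.031 ]
-0.08 [-0.0325  0.0285] -0.045 [-0.0312  0.0303] -0.02 [-0.0317  0.0305] 0.0 [-0.0308  0.0308] 0.02 [-0.0298  0.0327] foot a [-0.0874 -0.0185  0.0455]
18.4 plate a [0.0804 0.0816 0.0853] b [-0.0224  0.0008  0.0237] slope -0.006
L a [0.0377 0.055  0.0738] b [-0.0276 -0.014   0.0277] S a [-0.0666 -0.0604 -0.0539] b [-0.0203 -0.0064  0.0204]
foot mid b [-0.0308  0.0003  0.0308]
-0.08 [-0.0314  0.0297] -0.045 [-0.0305  0.031 ] -0.02 [-0.0313  0.0309] 0.0 [-0.0308  0.0308] 0.02 [-0.0302  0.0323] foot a [-0.0875 -0.0175  0.0454]
19.3 plate a [0.0804 0.0816 0.085 ] b [-0.0237 -0.0005  0.0224] slope 0.01
L a [0.0377 0.0549 0.0735] b [-0.0285 -0.0148  0.0269] S a [-0.0667 -0.0603 -0.0538] b [-0.0194 -0.0054  0.0213]
foot mid b [-0.0307  0.0004  0.0311]
-0.08 [-0.0301  0.031 ] -0.045 [-0.0298  0.0317] -0.02 [-0.0309  0.0312] 0.0 [-0.0308  0.0308] 0.02 [-0.0306  0.0319] foot a [-0.0876 -0.0182  0.0453]
```

```bash
cat > pick.py <<'E'
from h import *
H=np.array([.4793,.0539]); y=45.1; o=down(y)
arm.move_l([*H,.06],rate=.15,rotation=o)
f0=np.array(arm.get_force()); print(arm.move_l([*H,-.0003],rate=.05,force_limit=5),np.round(arm.get_ee_pos(),4))
arm.grasp(45); e=np.array(arm.get_ee_pos()); print(arm.get_grip_width(),arm.get_grasp_force(),np.round(arm.get_force()-f0,1))
if .022<arm.get_grip_width()<.03:
    arm.move_l([*H,.05],rate=.1); arm.move_l([*H,.12],rate=.15)
    yr=18.6; orr=down(yr); T=np.array([.6404,.179])
    arm.move_pose([*T,.12],orr); arm.sleep(.2); print(np.round(arm.get_ee_pos(),4),np.round(arm.get_force()-f0,1),arm.get_grip_width())
    ee=np.array([np.cos(np.radians(yr)),np.sin(np.radians(yr))]); n=np.array([-ee[1],ee[0]])
    for cn in ("scene","side"):
        P=cloud(arm.camera(cn))[0]
        b=(P[:,:2]-T)@ee; t=(P[:,:2]-T)@n
        for x in np.arange(-.1,.09,.008):
            k=(abs(b-x)<.004)&(abs(t)<.025)&(P[:,2]>.10)&(P[:,2]<.175)
            if k.sum()>5: print(cn,"%.3f n%d top %.4f"%(x,k.sum(),np.percentile(P[k,2],95)),np.percentile(t[k],[2,98]).round(4))
    c=arm.camera("wrist"); P=cloud(c)[0]; b=(P[:,:2]-T)@ee; t=(P[:,:2]-T)@n
    for x in np.arange(-.104,.09,.004):
        k=(abs(b-x)<.002)&(abs(t)<.03)&(P[:,2]>.10)&(P[:,2]<.175)
        if k.sum()>5: print("w %.3f n%d top %.4f"%(x,k.sum(),np.percentile(P[k,2],97)),round(np.percentile(t[k],[1,99]).mean(),4))
print(arm.get_time_s())
E
python3 pick.py
```

```text
False [ 0.4796  0.054  -0.    ]
0.021351870670940833 44.047124460339546 [ 0.9 -0.8  0.1]
22.1083
```

Width is 21 mm on a 26 mm barrel, so the pads hold a little above the axis. I'll reopen, go down to light bench contact and grip with less force.

```bash
python3 - <<'E'
from h import *
arm.open(); H=np.array([.4793,.0539])
c=arm.camera("scene"); P=cloud(c)[0]
dd=np.array([np.cos(np.radians(45.1)),np.sin(np.radians(45.1))]); b=(P[:,:2]-H)@dd; t=(P[:,:2]-H)@[-dd[1],dd[0]]
for x in (-.08,-.06,-.044,-.03):
    k=(abs(b-x)<.005)&(abs(t)<.025)&(P[:,2]>.006)&(P[:,2]<.06)
    if k.sum()>5: print(x,k.sum(),np.percentile(P[k,2],95).round(4),np.percentile(t[k],[2,98]).round(4))
f0=np.array(arm.get_force())
print(arm.move_l([*H,-.006],rate=.01,force_limit=4),np.round(arm.get_ee_pos(),4),np.round(arm.get_force()-f0,1))
for f in (15,25,35):
    arm.grasp(f); print(f,arm.get_grip_width(),arm.get_grasp_force(),np.round(arm.get_force()-f0,1),np.round(arm.get_ee_pos(),4))
print(arm.get_time_s())
E
```

```text
-0.08 46 0.0275 [-0.0074  0.0074]
-0.06 48 0.0316 [-0.0112  0.0096]
-0.044 136 0.0362 [-0.0169  0.0174]
-0.03 37 0.0324 [-0.0117  0.0107]
False [ 0.4793  0.0539 -0.006 ] [ 0.7 -1.  -0.2]
15 0.025621020378617795 15.0000511854887 [-0.3 -1.5  0.1] [ 0.4793  0.0538 -0.006 ]
25 0.02469847818707258 24.999991357326508 [ 1.2 -0.9 -0.1] [ 0.4794  0.0538 -0.006 ]
35 0.0247536100903601 35.00018075108528 [-0.1 -1.   1.3] [ 0.4793  0.0539 -0.006 ]
25.5583
```

Without touching the bench, the grip is now solid at 24.7 mm. Next I lift and carry it over the rest.

```bash
sed -i 's/^arm.move_l(\[\*H,.06\].*$//; s/^f0=.*$/f0=np.array(arm.get_force())/; s/^arm.grasp(45);/if 1:/; s/arm.move_l(\[\*H,.05\],rate=.1); //' pick.py; sed -n 1,8p pick.py; python3 pick.py
```

```text
from h import *
H=np.array([.4793,.0539]); y=45.1; o=down(y)

f0=np.array(arm.get_force())
if 1: e=np.array(arm.get_ee_pos()); print(arm.get_grip_width(),arm.get_grasp_force(),np.round(arm.get_force()-f0,1))
if .022<arm.get_grip_width()<.03:
    arm.move_l([*H,.12],rate=.15)
    yr=18.6; orr=down(yr); T=np.array([.6404,.179])
0.0247536100903601 35.00018075108528 [0. 0. 0.]
[0.6399 0.1776 0.1203] [-0.2  0.2 -3.1] 0.024879799770633003
scene -0.092 n8 top 0.1505 [-0.0059  0.0002]
scene -0.084 n21 top 0.1531 [-0.0072  0.0024]
scene -0.076 n40 top 0.1562 [-0.011   0.0064]
scene -0.068 n27 top 0.1574 [-0.0113  0.0049]
scene -0.060 n24 top 0.1578 [-0.0117  0.0036]
scene -0.052 n46 top 0.1622 [-0.0192  0.0124]
scene -0.044 n76 top 0.1627 [-0.0186  0.0145]
scene -0.036 n6 top 0.1606 [-0.0146  0.0064]
scene -0.028 n26 top 0.1593 [-0.0134  0.0046]
scene -0.020 n27 top 0.1592 [-0.0141  0.0058]
scene -0.012 n136 top 0.1739 [-0.0244  0.0239]
scene -0.004 n37 top 0.1728 [-0.0116  0.0215]
scene 0.004 n19 top 0.1715 [-0.0043  0.0121]
scene 0.012 n14 top 0.1718 [-0.0031  0.0123]
scene 0.036 n7 top 0.1
[... 1550 characters left out ...]
p 0.1616 -0.0007
w -0.044 n534 top 0.1620 -0.0006
w -0.040 n295 top 0.1620 -0.0006
w -0.036 n338 top 0.1574 -0.0008
w -0.032 n343 top 0.1576 -0.0006
w -0.028 n352 top 0.1577 -0.0006
w -0.024 n314 top 0.1576 -0.0006
w -0.020 n321 top 0.1575 -0.0006
w -0.016 n291 top 0.1571 -0.0006
w -0.012 n1143 top 0.1738 -0.0009
w -0.008 n548 top 0.1732 -0.0008
w -0.004 n335 top 0.1673 -0.0007
w 0.000 n323 top 0.1612 -0.0007
w 0.004 n226 top 0.1567 -0.0009
w 0.008 n35 top 0.1527 -0.0009
w 0.024 n159 top 0.1565 -0.0007
w 0.028 n229 top 0.1569 -0.001
w 0.032 n84 top 0.1540 -0.0013
w 0.036 n192 top 0.1536 -0.001
w 0.040 n440 top 0.1562 -0.001
w 0.044 n203 top 0.1527 -0.001
w 0.048 n11 top 0.1439 -0.001
27.7333
```

```bash
cat > place.py <<'E'
from h import *
yr=18.6; o=down(yr,-1); T=np.array([.6404,.179]); ee=np.array([np.cos(np.radians(yr)),np.sin(np.radians(yr))]); n=np.array([-ee[1],ee[0]])
t=T+.0006*n+.0007*ee
arm.move_l([*t,.05],rate=.1,rotation=o); arm.sleep(.2); f0=np.array(arm.get_force())
hit=arm.move_l([*t,.0265],rate=.015,force_limit=3)
print(hit,np.round(arm.get_ee_pos(),4),np.round(arm.get_force()-f0,1),arm.get_time_s())
c=arm.camera("side"); im=c["img"][190:290,190:330]; a=cv2.resize(im,(800,571),interpolation=cv2.INTER_CUBIC); cv2.imwrite("pics/place.png",a[:,:,::-1])
P=cloud(c)[0]; b=(P[:,:2]-T)@ee; q=(P[:,:2]-T)@n
for x in np.arange(-.1,.09,.008):
    k=(abs(b-x)<.004)&(abs(q)<.02)&(P[:,2]>.058)&(P[:,2]<.085)
    if k.sum()>3: print("%.3f n%d top %.4f"%(x,k.sum(),np.percentile(P[k,2],95)),np.percentile(q[k],[2,98]).round(4))
E
python3 place.py
```

```text
True [0.6409 0.1792 0.0312] [ 2.5 -1.2  4.4] 29.9083
-0.084 n6 top 0.0598 [0.0002 0.007 ]
-0.076 n16 top 0.0653 [-0.0014  0.0075]
-0.068 n25 top 0.0667 [-0.0026  0.0121]
-0.060 n26 top 0.0680 [-0.0133  0.0136]
-0.052 n25 top 0.0677 [-0.0015  0.0126]
-0.044 n43 top 0.0735 [-0.0069  0.0182]
-0.036 n30 top 0.0713 [-0.0049  0.0167]
-0.028 n18 top 0.0681 [-0.0031  0.0139]
-0.020 n4 top 0.0594 [0.0141 0.0158]
0.036 n4 top 0.0626 [0.0109 0.0182]
0.044 n6 top 0.0614 [0.0147 0.017 ]
0.052 n17 top 0.0692 [-0.0001  0.016 ]
0.060 n27 top 0.0705 [-0.0024  0.0145]
0.068 n27 top 0.0697 [-0.0037  0.0141]
0.076 n19 top 0.0701 [-0.0171  0.0164]
0.084 n28 top 0.0732 [-0.0165  0.0175]
```

View pics/place.png

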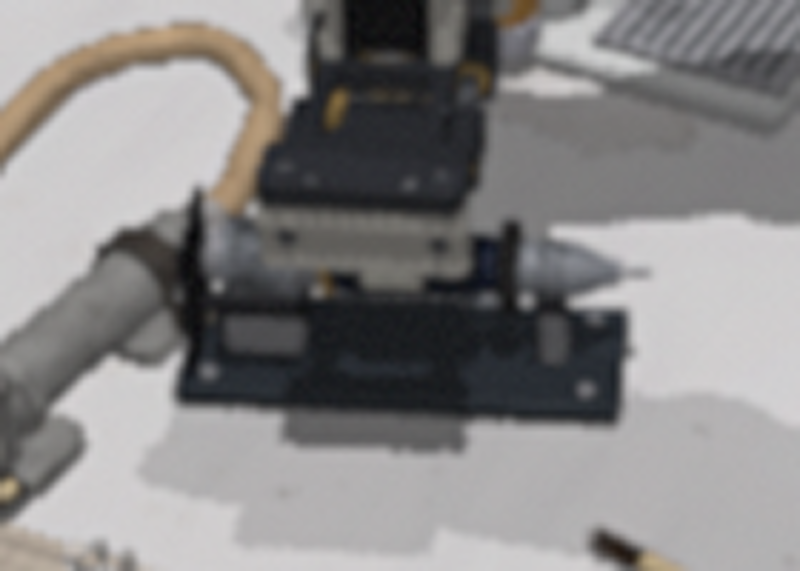

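The handpiece sits in both cradles, coupling at the plate (left, ~(210,240)) and nose in the small cradle (~(550,270)), at the expected height. I'll ease the grip, release and check.

```bash
cat > fin.py <<'E'
from h import *
yr=18.6; T=np.array([.6404,.179]); ee=np.array([np.cos(np.radians(yr)),np.sin(np.radians(yr))]); n=np.array([-ee[1],ee[0]])
e=np.array(arm.get_ee_pos())
print(arm.move_l([e[0],e[1],e[2]-.001],rate=.01,force_limit=3),np.round(arm.get_ee_pos(),4))
arm.grasp(3); arm.sleep(.3); print(arm.get_grip_width()); arm.open(); arm.sleep(.2)
arm.move_l([e[0],e[1],.12],rate=.1); arm.move_l([e[0]-.02,e[1]-.01,.25],rate=.2); arm.sleep(.2)
c=arm.camera("wrist"); save(c,"w_fin.png")
P=cloud(c)[0]; b=(P[:,:2]-T)@ee; q=(P[:,:2]-T)@n
for x in np.arange(-.1,.09,.006):
    k=(abs(b-x)<.003)&(abs(q)<.019)&(P[:,2]>.04)&(P[:,2]<.085)
    if k.sum()>3: print("%.3f n%d top %.4f mid %.4f"%(x,k.sum(),np.percentile(P[k,2],95),np.percentile(q[k],[2,98]).mean()))
print(arm.get_time_s())
im=c["img"][100:330,180:400]; s=arm.camera("side")["img"][190:290,190:330]
cv2.imwrite("pics/fin.png",np.hstack([cv2.resize(im,(380,400)),cv2.resize(s,(420,400))])[:,:,::-1])
E
python3 fin.py
```

```text
True [0.6409 0.1792 0.031 ]
0.025738707097205913
-0.094 n15 top 0.0561 mid 0.0004
-0.088 n22 top 0.0599 mid 0.0004
-0.082 n53 top 0.0610 mid 0.0004
-0.076 n67 top 0.0631 mid 0.0004
-0.070 n85 top 0.0654 mid 0.0004
-0.064 n149 top 0.0653 mid -0.0002
-0.058 n146 top 0.0657 mid -0.0001
-0.052 n93 top 0.0659 mid -0.0001
-0.046 n152 top 0.0716 mid -0.0002
-0.040 n106 top 0.0716 mid 0.0004
-0.034 n93 top 0.0673 mid -0.0002
-0.028 n99 top 0.0676 mid -0.0002
-0.022 n94 top 0.0675 mid -0.0002
-0.016 n86 top 0.0675 mid -0.0002
-0.010 n95 top 0.0675 mid -0.0002
-0.004 n87 top 0.0677 mid -0.0001
0.002 n88 top 0.0676 mid 0.0004
0.008 n86 top 0.0676 mid 0.0003
0.014 n90 top 0.0674 mid 0.0004
0.020 n75 top 0.0676 mid 0.0006
0.026 n97 top 0.0678 mid 0.0000
0.032 n55 top 0.0680 mid 0.0011
0.038 n153 top 0.0702 mid -0.0004
0.044 n115 top 0.0713 mid 0.0001
0.050 n117 top 0.0690 mid 0.0000
0.056 n110 top 0.0687 mid 0.0001
0.062 n118 top 0.0689 mid 0.0001
0.068 n79 top 0.0683 mid -0.0003
0.074 n62 top 0.0652 mid -0.0011
0.080 n249 top 0.0716 mid -0.0001
0.086 n30 top 0.0721 mid -0.0001
34.125
```

View pics/fin.png

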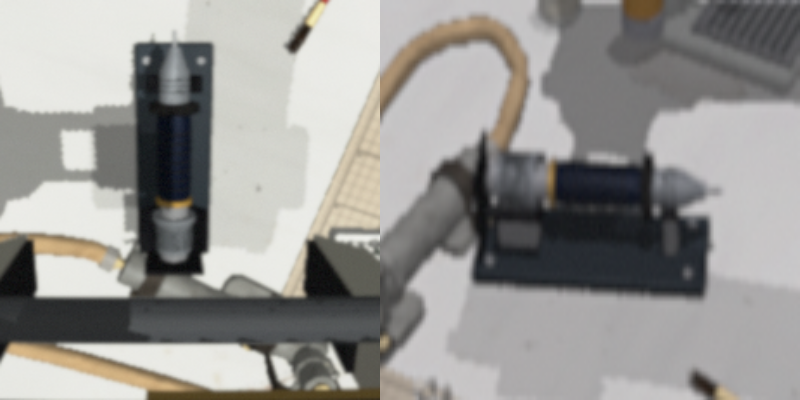

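The handpiece lies level at about 54.7 mm and centred to within 0.5 mm, with the coupling in the large cradle and its mouth at the dust plate (left view ~(172,240)). The arm is clear, so I'm handing in.

```bash
python3 -c "
from workcell import arm
print(arm.close_job())"
```

```text
the job is handed in; nothing more can be done
None
```

The handpiece was released from the nozzle, laid on the bench with its sleeve forward, then placed by its barrel in the rest with the mouth facing the dust plate; the job was handed in at about 34 s, with two failed grips (one at the stand, one on the bench) retried along the way.

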